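# Move the stop bar from the T-track to the bench clamp and screw it down

### The job

Slide the stop bar out of the open end of the T-track and lift it off. Lay it along the ledge of the clamp, eye end under the clamp's jaw, so that the hole in its eye lines up with the hole of the clamp, and let go. Then turn the thumbscrew clockwise until it is fully down through both holes; leave the caliper, the cutters and the oil bottle where they are.

Things in the scene. Friction and masses are not known exactly. Their poses are not given: they have to be found in the camera images.
- track: Bare aluminium T-track fixed to the bench, 220 (x) x 40 (y) x 20 mm high; origin on the bench under its middle, z up. Its slot runs along x: 14 mm wide at the top between 6 mm thick lips, 28 mm wide and 8 mm high below them. The +x end (x = +110 mm) is open; the -x end is shut by a black end cap.
- track_open_end (a point): Middle of the top edge of the track's open end (track x = +110 mm, 20 mm above the bench); axes as the track's.
- stop_bar: Loose grey-painted stop bar, about 160 g: flat bar 32 mm wide (y) and 8 mm thick (z 0 to 8), from x = -75 to +98 mm, with an upright grip fin and a dark T-foot. Origin at the bar's underside below the fin; x points to the eye end, z up. It starts captive in the track, bar on the track's top (origin 20 mm above the bench), eye end to the closed end (bar +x = track -x): it slides out tail first.
- bar_fin (a point): Where to grip the fin: its centre line, 36 mm above the bar's underside (bar x = 0). The fin is 40 mm long (x -20 to +20), 10 mm thick (y: grip it across this), from z = 8 to 50 mm. The bar balances within a few mm of here.
- bar_eye (a point): Centre of the eye's 16 mm through hole at the bar's underside (bar x = +80 mm, z = 0); axes as the bar's.
- bar_foot (a point): Bar's underside above the middle of the T-foot (bar x = -50 mm); axes as the bar's. The foot reaches 20 mm each way along x; below the bar a neck 10 mm wide, then a flange 24 mm wide from z = -8 to -13 mm: 2 mm play each side in the track. The bar lifts only when the whole foot is past the track's open end.
- clamp: Dark steel clamp fixed to the bench, base 160 x 64 x 8 mm. Origin on the bench under the thumbscrew's axis; x points from its mouth into it, z up. Ledge 36 mm wide, flat top 30 mm above the bench, x = -106 to +25 mm; web behind from x = +25. Bar belongs with its +x along the clamp's +x, origin at clamp x = -80: foot then hangs 4 mm in front of the ledge, and the bar rests there without tipping.
- clamp_hole (a point): Centre of the clamp's lower hole at the top of the ledge (30 mm above the bench, on the thumbscrew's axis); axes as the clamp's.
- clamp_jaw (a point): Middle of the lower front edge of the clamp's jaw (clamp x = -13 mm, 46 mm above the bench). The jaw is 26 mm wide, from x = -13 to +37, its top 58 mm above the bench; gap over the ledge 16 mm for the 8 mm bar, open to -x and to both sides: slide the bar in level from -x just above the ledge, then lower it.
- thumbscrew (a joint): Turn of the thumbscrew, rad: 0 up, grows clockwise seen from above, 3.2 fully down (end stop). Starts at 0.2 to 0.6, its tip then clear of the bar. Steep thread: it sinks 6.5 mm per rad, so the hand must go down with it; it stays where left (0.04 N m friction). 10 mm shaft, tip tapered to 4 mm: finds the eye if up to 6 mm off, else stops on the bar. Needs several grasps of up to about 1.5 rad.
- knob_top (a point): Centre of the top of the thumbscrew's round ribbed black knob, 40 mm across, 28 mm tall: grip it across its diameter from above at any angle. Top 110 mm above the bench when fully up, 89 mm when fully down.
- caliper: Bystander: digital caliper lying on the bench, about 220 x 62 x 14 mm; origin under its middle.
- cutters: Bystander: flush cutters lying on the bench, 136 x 41 x 11 mm; origin under their middle.
- oil_bottle: Bystander: small oil bottle standing on the bench, 26 mm across, 82 mm tall; origin under its middle.
Mind the look-alikes: they are no part of the job. There is more than one size of the stop_bar; the job needs the larger.

How it is judged:
By the outcome, as a careful person would: the job done as asked, in the order asked, and still so for the second after the job is handed in, with the robot touching nothing.
It also fails if it takes over 61 s, if anything falls off the work surface, if the arm or the gripper's body presses on something with over 40 N, if the wrist force passes 120 N, or if a joint passes its speed limit or range.

### The arm

A 6-joint arm with a two-finger parallel gripper is mounted at the origin on a cart in front of the work surface, level with it; the furniture and walls round the work are solid. World frame = base frame: x ahead of the robot, y to its left, z up, the work surface at z = 0. Lengths are in mm, angles in rad, forces in N, time in s.
With the tool pointing down it reaches from about 300 to 775 mm from the base axis. Payload 14.6 kg.
Tool frame: the origin (TCP) lies where the fingers leave the gripper's body, on its centre line; the fingertips stand 97 mm ahead of it and the grasp point (between the pads) lies ahead of it (grip_depth is the z of the grasp point in the tool frame, in mm); z points along the fingers, y is the line along which they close (so a half turn about z gives the same grasp; the last joint's range is limited). The gripper opens to 94 mm and grips with 3 to 60 N. Pads are 16 mm wide; open, the fingers measure 119 mm over their backs; the gripper's body (75 mm by 177 mm) begins 78 mm behind the grasp point.
Start: joints at [1.133, 0.3, 1.521, -0, 1.321, -0.067], TCP at [199.296, 512.612, 302.646] pointing down, gripper open.
Joint ranges: [-3.03, 3.03], [-0.79, 2.21], [0.23, 2.52], [-1.04, 4.18], [0, 3.07], [-2.55, 2.55]. Speed limits (rad/s): [2.22, 2.22, 2.57, 3.14, 3.14, 3.14].

### API

Orientations are given as [roll, pitch, yaw] about the fixed x, y, z axes, in that order (R = Rz(yaw) Ry(pitch) Rx(roll)).
In Python, from cell import read_state, camera, sign_off, regions_of, spot_point, grip_depth gives the robot as it stands. The module is installed in compiled form; this text tells all that it offers.
- The arm moves only by the tool send_rows, never from a script. Its argument "series" is a list of rows, each a list of 3 entries, a list of its own where there are three numbers: the shift along the world's x, y, z in mm, then the turn about the world's z in degrees, then the closure, from -1 (fully open) to 1 (shut), so that 0 is half open. A call has 1 to 12 rows; each row shifts and turns the commanded pose from where the row before left it; what a row does not reach is not made up. A row lasts 1/10 s, in which the tool goes at most 50 mm and 8.59 degrees, less where a joint would pass 70% of its speed; a pose out of reach is approached as far as the arm can. A call is refused whole if a number of a shift passes 50 or a number of a turn 8.59, either way. A call with a gripper value outside its range is refused whole. The fingers move at their own pace and stop on an object; "squeeze" is the grip in N (left out, the last holds). Time passes only in rows, so rows that do not move let the fingers close. It gives the time, the measured TCP pose, the force, the opening and the grip force at its end, in the units of the state.
- read_state(): the state, without advancing time (a new reading comes with each control period).
- camera(name): name is "scene" or "side" or "wrist"; returns a dict with "color" (400x640x3 uint8, blue, green, red), "fx", "fy", "cx", "cy" (pixels), "camera_from_world" (4x4, takes a point from world to camera coordinates). Camera axes: x right, y down, z forward; pixel columns grow to the right and rows downward; lengths in mm; the calibration is good to about 2 mm. A picture is of the moment at which its call begins. There is no depth.
- sign_off(): hands the job in; it is judged then, once.
Trained networks look in a picture, given as the dict that the camera call returned (one of the last four; its "shot" number tells which), for a name from the list of things; names that differ only in an ending like _2 or _b are one class to them, and where a whole thing is asked for, a point or a joint stands for the part that bears it (a point fixed in the world has none). Each returns a list of dicts, best first, with "confidence" (0 to 1); they miss things now and then, are a little off and sometimes report something else, mostly with a low value. They report only what shows in the picture. A call takes as long as a camera call. They do not tell look-alikes from the thing itself.
- regions_of(thing, picture): "mask" (400x640 bool, what is visible of it).
- spot_point(thing, picture): "point" ([x, y, z] in mm, in the coordinates of the camera as it stood for that picture, good to about 4 mm: a listed point, or the origin of a listed thing).
The state is a dict: "clock": time; "joints": joint angles; "qd": joint speeds; "effort": joint torques, N m; "eef_pos": TCP position; "eef_rot": TCP orientation; "wrist_force": force on the tool from outside, world axes, zero at the start; "moment": the same for the moment, N m; "finger_gap": finger opening in mm; "finger_force": force on a finger pad.
Only numpy, scipy, OpenCV 4.12 (cv2) and the standard library are available. Lean on these libraries where they do the work, as an engineer would, in place of code of your own. Each camera call takes 0.05 s, during which the arm holds its last target. There are 200 camera calls.

## Working session

There is one attempt and no reset: what is moved stays moved. The work goes in short steps, Python scripts to look and compute and a tool call to move; the robot and the scene stay as the last step left them, time stands still between calls to the robot, and variables do not carry over. Pictures are saved under pics/ and viewed, at most 10 in all, crops included, and the job is handed in when it is done.

Besides the shell and the picture viewer there is one more tool, called after "Emit:" in YAML: its name, and indented under it one key for each argument. send_rows: Moves the arm, as the interface text tells. Its arguments: {"type":"object","properties":{"series":{"type":"array"},"squeeze":{"type":"number"}},"required":["series"]}

```bash
mkdir -p pics; cat > h.py <<'E'
import numpy as np, cv2
from cell import *
def w(p,c):
    return np.linalg.inv(c["camera_from_world"])@np.append(p,1)
def pix(P,c):
    q=c["camera_from_world"]@np.append(P,1); return [round(c["fx"]*q[0]/q[2]+c["cx"]),round(c["fy"]*q[1]/q[2]+c["cy"])]
def ray(u,v,c,z):
    M=np.linalg.inv(c["camera_from_world"]); d=M[:3,:3]@[(u-c["cx"])/c["fx"],(v-c["cy"])/c["fy"],1]; o=M[:3,3]
    return o+d*(z-o[2])/d[2]
def spots(names,c,n=3):
    for t in names:
        for r in spot_point(t,c)[:n]:
            P=w(r["point"],c)[:3]; print(t,round(r["confidence"],2),P.round(),pix(P,c))
def tri(obs):
    A=[];
    for u,v,c in obs:
        M=np.diag([1,1,1.]);K=np.array([[c["fx"],0,c["cx"]],[0,c["fy"],c["cy"]],[0,0,1]]);P=K@c["camera_from_world"][:3]
        A+=[u*P[2]-P[0],v*P[2]-P[1]]
    X=np.linalg.svd(np.array(A))[2][-1]; return X[:3]/X[3]
E
python3 - <<'E'
from h import *
print(read_state(), grip_depth)
N=["track_open_end","track","bar_fin","bar_eye","bar_foot","clamp_hole","clamp_jaw","knob_top","caliper","cutters","oil_bottle"]
ims=[]
for n in ["scene","side"]:
    c=camera(n); print(n); spots(N,c); cv2.imwrite(f"pics/{n}0.png",c["color"])
    print(np.linalg.inv(c["camera_from_world"])[:3,3].round())
E
```

```text
{'clock': 0.0, 'joints': array([ 1.13340454e+00,  3.00469175e-01,  1.52161246e+00, -1.86890085e-05,
        1.32069577e+00, -6.66096838e-02]), 'qd': array([-2.89723782e-04, -1.27482169e-03,  9.93316336e-04, -7.91318100e-05,
       -7.67845340e-04,  1.47926730e-03]), 'effort': array([ 1.44872138e-03, -5.31806695e+01, -3.52733874e+01,  7.09446031e-02,
        2.43432366e-02, -8.04072056e-05]), 'eef_pos': array([199.23196727, 512.47448343, 302.07404612]), 'eef_rot': array([-3.14040933e+00, -6.07955786e-05,  2.77081515e+00]), 'wrist_force': array([-0.42306096, -0.05295079, -0.18944629]), 'moment': array([0.05008904, 0.00873103, 0.05141597]), 'finger_force': 0.0, 'finger_gap': 93.87607963337761} 78.39999999999999
scene
track_open_end 0.94 [ 485. -297.   23.] [389, 285]
track_open_end 0.74 [ 505. -161.   52.] [351, 243]
track 0.77 [ 503. -186.   -0.] [357, 267]
bar_fin 0.86 [ 504. -162.   55.] [351, 242]
bar_fin 0.63 [460. 349.   4.] [215, 190]
bar_eye 0.8 [519. -84.  16.] [331, 240]
bar_eye 0.59 [470. 286.  14.] [230, 193]
bar_foot 0.65 [ 498. -213.   23.] [365, 265]
bar_foot 0.63 [421. 3
[... 272 characters left out ...]
52]
oil_bottle 0.46 [ 741. -182.    1.] [423, 230]
[-181. -836.  669.]
side
track_open_end 0.55 [ 483. -296.   22.] [323, 289]
track 0.58 [ 500. -186.    1.] [315, 264]
bar_fin 0.76 [ 509. -161.   58.] [315, 243]
bar_fin 0.72 [386.  -1.   1.] [261, 231]
bar_fin 0.48 [456. 349.   7.] [258, 166]
bar_eye 0.79 [511. -83.  22.] [307, 234]
bar_eye 0.66 [473. 291.  15.] [266, 172]
bar_foot 0.82 [ 494. -213.   20.] [316, 266]
bar_foot 0.49 [424. 362.  12.] [248, 165]
clamp_hole 0.82 [592. 161.  30.] [307, 182]
clamp_jaw 0.55 [583. 160.  48.] [305, 179]
knob_top 0.52 [595. 164. 111.] [307, 162]
cutters 0.58 [383.   0.  -1.] [260, 232]
oil_bottle 0.49 [ 737. -185.   -3.] [389, 245]
[ 230. -958.  879.]
```

```bash
python3 - <<'E'
import cv2
a=cv2.imread("pics/scene0.png");
cv2.imwrite("pics/scene_c.png",cv2.resize(a[120:340,150:470],(800,550),interpolation=cv2.INTER_CUBIC))
E
```

```text
(no output)
```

View pics/scene_c.png

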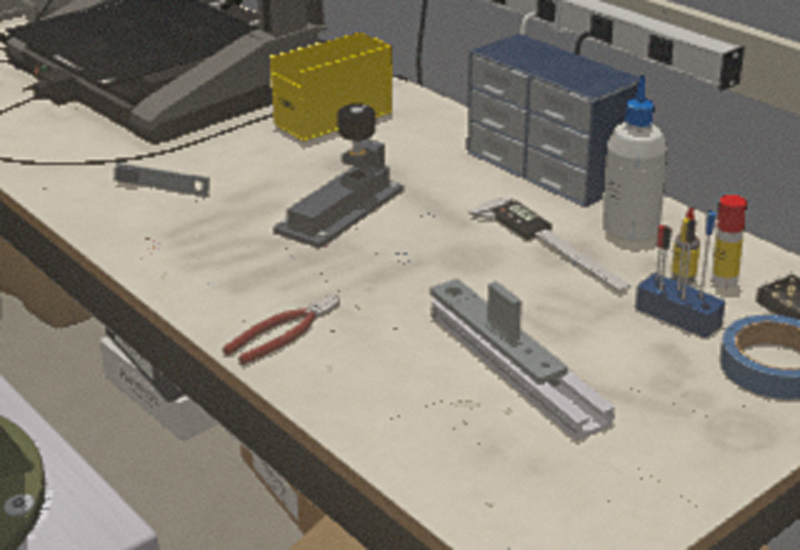

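The bar to take is the big one in the track at about px (350,248), its fin standing upright. The look-alike is the small bar lying loose at (214,192). Cutters (262,250), caliper (370,219), bottle about (420,225), all bystanders.

```bash
python3 - <<'E'
from h import *
c=camera("wrist"); M=np.linalg.inv(c["camera_from_world"]); s=read_state()
from scipy.spatial.transform import Rotation as R
T=R.from_euler('xyz',s["eef_rot"]).as_matrix()
print(M.round(2), (T.T@(M[:3,3]-s["eef_pos"])).round(), (T.T@M[:3,:3]).round(2), c["fx"])
for n in ["scene","side"]:
    c=camera(n); r=regions_of("clamp",c)[0]; m=r["mask"]; print(r["confidence"],m.sum())
    h=cv2.convexHull(np.argwhere(m)[:,::-1].astype(np.int32)); h=cv2.approxPolyDP(h,2,True)[:,0]
    for u,v in h: print(n,u,v,ray(u,v,c,0).round(),ray(u,v,c,8).round())
E
```

```text
[[ 3.6000e-01  9.0000e-01  2.4000e-01  1.2850e+02]
 [ 9.3000e-01 -3.5000e-01 -9.0000e-02  5.4022e+02]
 [-0.0000e+00  2.6000e-01 -9.7000e-01  3.8359e+02]
 [ 0.0000e+00  0.0000e+00  0.0000e+00  1.0000e+00]] [ 76.   0. -81.] [[-0.   -0.97 -0.26]
 [ 1.   -0.   -0.  ]
 [ 0.   -0.26  0.97]] 335.0559252422472
0.89 1269
scene 297 162 [770. 356.   0.] [758. 342.   8.]
scene 311 195 [653. 149.   0.] [643. 137.   8.]
scene 278 218 [503. 106.   0.] [495.  95.   8.]
scene 260 213 [483. 159.   0.] [475. 147.   8.]
scene 259 210 [490. 174.   0.] [482. 162.   8.]
scene 285 164 [730. 369.   0.] [719. 355.   8.]
0.61 845
side 314 163 [669. 312.   0.] [665. 300.   8.]
side 323 188 [646. 148.   0.] [643. 138.   8.]
side 286 204 [497. 104.   0.] [494.  94.   8.]
side 278 195 [484. 161.  -0.] [482. 151.   8.]
side 305 161 [641. 337.   0.] [637. 325.   8.]
```

Emit:
send_rows:
  series:
    - [[30,-40,10],-8,-1]
    - [[30,-40,10],-8,-1]
    - [[30,-40,10],-8,-1]
    - [[30,-40,10],-8,-1]
    - [[30,-40,10],-8,-1]
    - [[30,-40,10],-8,-1]
    - [[30,-40,10],-8,-1]
    - [[30,-40,0],-8,-1]
    - [[10,-40,0],-8,-1]
    - [[10,-40,0],-4,-1]
    - [[0,0,0],0,-1]

```text
clock: 2.55
eef_pos: [456.0, 114.6, 371.3]
eef_rot: [3.141, 0.001, 1.438]
wrist_force: [0.3, 0.8, -0.3]
finger_gap: 94.3
finger_force: 0.0
```

```bash
python3 - <<'E'
from h import *
c=camera("wrist"); cv2.imwrite("pics/w1.png",c["color"])
spots(["track_open_end","bar_fin","bar_eye","bar_foot","clamp_hole","clamp_jaw","knob_top","clamp"],c,2)
r=regions_of("clamp",c)[0]["mask"]
h=cv2.approxPolyDP(cv2.convexHull(np.argwhere(r)[:,::-1].astype(np.int32)),3,True)[:,0]
for u,v in h: print(u,v,ray(u,v,c,0).round(),ray(u,v,c,8).round(),ray(u,v,c,30).round())
E
```

```text
bar_fin 0.83 [ 502. -164.   51.] [377, 363]
bar_eye 0.93 [466. 286.   8.] [308, 29]
bar_eye 0.49 [ 503. -189.    2.] [374, 353]
bar_foot 0.93 [ 495. -211.   20.] [372, 374]
bar_foot 0.3 [596. 163. 107.] [451, 121]
clamp_hole 0.73 [600. 165.  28.] [430, 117]
clamp_jaw 0.89 [583. 164.  46.] [420, 120]
clamp_jaw 0.32 [599. 170.  29.] [429, 113]
knob_top 0.61 [597. 159. 108.] [453, 125]
clamp 0.9 [596. 163.   5.] [421, 119]
470 116 [661. 158.   0.] [658. 158.   8.] [648. 160.  30.]
468 127 [658. 144.   0.] [655. 145.   8.] [646. 147.  30.]
456 139 [642. 130.   0.] [639. 131.   8.] [630. 134.  30.]
351 174 [499. 102.   0.] [498. 104.   8.] [496. 108.  30.]
333 135 [481. 157.   0.] [480. 158.   8.] [480. 159.  30.]
340 128 [491. 165.   0.] [490. 166.   8.] [489. 167.  30.]
444 81 [629. 206.   0.] [626. 205.   8.] [618. 205.  30.]
462 99 [651. 181.   0.] [648. 181.   8.] [639. 181.  30.]
```

View pics/w1.png

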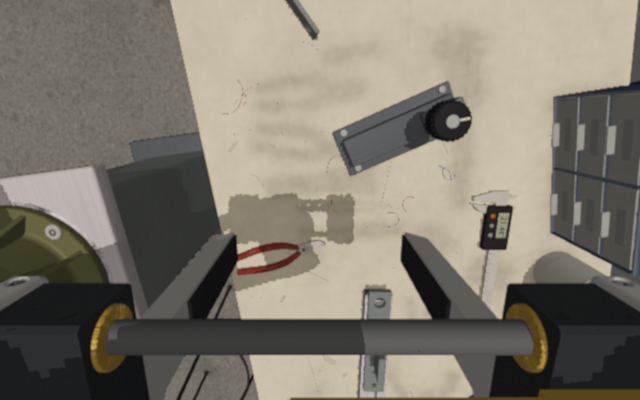

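View shows clamp with knob at (450,120), bar eye at (379,301), cutters (270,257), caliper (495,230), small bar (303,15). Now above the fin.

Emit:
send_rows:
  series:
    - [[8,-45,-10],0,-1]
    - [[8,-45,-15],0,-1]
    - [[8,-45,-15],0,-1]
    - [[8,-45,-20],0,-1]
    - [[8,-45,-20],0,-1]
    - [[8,-45,-20],0,-1]
    - [[0,-7,-11],0,-1]
    - [[0,0,0],0,-1]

```text
clock: 3.85
eef_pos: [502.8, -159.5, 258.6]
eef_rot: [-3.139, -0.001, 1.443]
wrist_force: [-0.5, -0.1, -0.1]
finger_gap: 93.8
finger_force: 0.0
```

```bash
python3 - <<'E'
from h import *
print(read_state()["eef_pos"],read_state()["eef_rot"])
c=camera("wrist"); cv2.imwrite("pics/w2.png",c["color"])
spots(["track_open_end","bar_fin","bar_eye","bar_foot"],c,2)
for t in ["stop_bar","track"]:
  for r in regions_of(t,c)[:1]:
    print(t,cv2.minAreaRect(np.argwhere(r["mask"])[:,::-1].astype(np.float32)))
E
```

```text
[ 502.77218897 -159.52654228  258.61717343] [-3.13858142e+00 -8.06285516e-04  1.44263153e+00]
track_open_end 0.9 [ 485. -294.   17.] [319, 312]
bar_fin 0.57 [ 499. -162.   54.] [317, 204]
bar_eye 0.97 [516. -85.  20.] [324, 112]
bar_eye 0.54 [ 501. -166.   54.] [319, 208]
bar_foot 0.95 [ 499. -212.   17.] [323, 241]
stop_bar ((323.7703552246094, 178.6121063232422), (35.20792770385742, 177.0491180419922), 0.5456576347351074)
track ((494.9450378417969, 84.60693359375), (43.868499755859375, 177.9069061279297), 8.746162414550781)
```

View pics/w2.png

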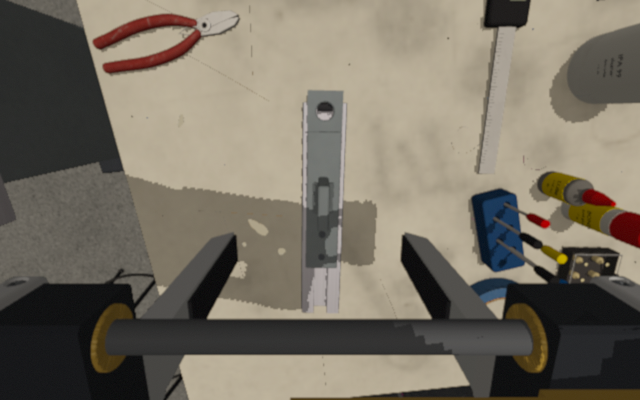

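View: eye hole at (325,111), fin top (323,195), open end middle (321,310).

```bash
python3 - <<'E'
from h import *
c=camera("wrist"); g=c["color"]
m=regions_of("bar_fin",c)
e=ray(325,111,c,28);o=ray(320.5,311,c,20);f=ray(323,195,c,70);t=ray(321,267,c,28)
print(e,o,f,t, np.degrees(np.arctan2(*(e-o)[1::-1])),np.degrees(np.arctan2(*(e-t)[1::-1])))
# left/right bar edge colours
for v in (140,160,230,250): print(v,g[v,295:352:2].mean(1).round().astype(int))
E
```

```text
[518.4341816  -83.19744223  28.        ] [ 488.45423988 -291.64699715   20.        ] [ 507.78982721 -150.2654423    70.        ] [ 495.86449859 -235.77158672   28.        ] 81.8156449447292 81.58548613234687
140 [171 171 165 118 178 133 110 114 114 115 116 116 116 116 117 117 117 117
 117 117 118 117 127 180 151 171 172 171 171]
160 [170 170 165 115 178 134 111 115 114 114 116 116 116 116 116 115 115 116
 117 117 116 114 158 176 149 170 170 171 170]
230 [113 114 110 103 114  78  70  71  70  71  67  64  65  63  65  64  74 101
 114 114 112 167 148 103 106 107 107 107 107]
250 [114 114 110 103 111  74  70  70  70  70  70  70  70  70  79 112 112 111
 111 110 129 173 128  99 101 101 100  99 100]
```

Emit:
send_rows:
  series:
    - [[3,-2,-30],-1,-1]
    - [[0,0,-40],0,-1]
    - [[0,0,-34],0,-1]
    - [[0,0,-20],0,-1]
    - [[0,0,0],0,0.3]
    - [[0,0,0],0,1]
    - [[0,0,0],0,1]
    - [[0,0,0],0,1]
    - [[0,0,0],0,1]
  squeeze: 30

```text
clock: 5.2
eef_pos: [506.5, -161.0, 137.2]
eef_rot: [3.14, 0.0, 1.427]
wrist_force: [-0.4, -0.5, 0.1]
finger_gap: 57.6
finger_force: 0.0
```

Emit:
send_rows:
  series:
    - [[0,0,-2],0,1]
    - [[0,0,0],0,1]
    - [[0,0,0],0,1]
    - [[0,0,0],0,1]
    - [[0,0,0],0,1]
    - [[0,0,0],0,1]
    - [[0,0,0],0,1]
    - [[0,0,0],0,1]

```text
clock: 6.0
eef_pos: [506.2, -160.9, 134.3]
eef_rot: [-3.141, -0.0, 1.427]
wrist_force: [-1.1, 0.3, 0.4]
finger_gap: 10.0
finger_force: 30.0
```

Emit:
send_rows:
  series:
    - [[0,0,1],0,1]
    - [[-1.4,-10,0],0,1]
    - [[-1.5,-10,0],0,1]
    - [[-1.4,-10,0],0,1]
    - [[-1.5,-10,0],0,1]
    - [[0,0,0],0,1]

```text
clock: 6.6
eef_pos: [500.1, -202.4, 135.2]
eef_rot: [3.142, 0.0, 1.425]
wrist_force: [-0.1, 0.1, -2.0]
finger_gap: 9.6
finger_force: 30.0
```

Emit:
send_rows:
  series:
    - [[-1.4,-10,0],0,1]
    - [[-1.5,-10,0],0,1]
    - [[-1.4,-10,0],0,1]
    - [[-1.5,-10,0],0,1]
    - [[-1.4,-10,0],0,1]
    - [[-1.5,-10,0],0,1]
    - [[-1.4,-10,0],0,1]
    - [[-1.4,-9,0],0,1]
    - [[0,0,0],0,1]

```text
clock: 7.5
eef_pos: [488.7, -281.0, 135.3]
eef_rot: [3.142, 0.0, 1.426]
wrist_force: [0.3, 0.4, -1.6]
finger_gap: 9.7
finger_force: 30.0
```

```bash
python3 - <<'E'
from h import *
for n in ("scene","side"):
    c=camera(n); cv2.imwrite(f"pics/{n}3.png",c["color"])
    spots(["track_open_end","bar_fin","bar_eye","bar_foot"],c,1)
a=[cv2.resize(cv2.imread("pics/scene3.png")[200:350,300:460],None,fx=2.5,fy=2.5),cv2.resize(cv2.imread("pics/side3.png")[200:350,240:400],None,fx=2.5,fy=2.5)]
cv2.imwrite("pics/c3.png",np.hstack(a))
E
```

```text
track_open_end 0.59 [ 485. -298.   23.] [390, 285]
bar_fin 0.71 [460. 343.   6.] [216, 190]
bar_eye 0.79 [ 506. -204.   19.] [364, 263]
bar_foot 0.78 [ 481. -331.   21.] [401, 295]
track_open_end 0.54 [ 481. -296.   22.] [322, 289]
bar_fin 0.63 [ 494. -280.   58.] [325, 274]
bar_eye 0.57 [ 497. -203.   23.] [316, 262]
bar_foot 0.71 [ 481. -332.   21.] [327, 300]
```

View pics/c3.png

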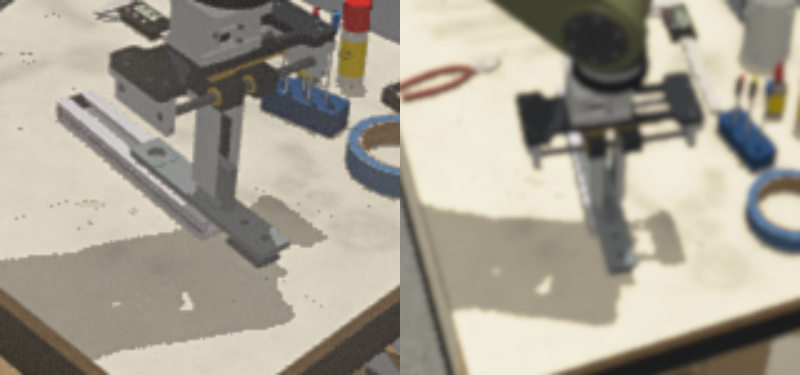

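Foot is ~15 mm clear of the open end (first panel: foot past the end at (265,255)). Lift and carry.

Emit:
send_rows:
  series:
    - [[0,0,20],0,1]
    - [[0,0,45],0,1]
    - [[0,0,45],0,1]
    - [[-2,35,0],-7,1]
    - [[-2,45,0],-7.5,1]
    - [[-2,45,0],-7.5,1]
    - [[-3,45,0],-8,1]
    - [[-3,50,0],-8,1]
    - [[-3,50,0],-8,1]
    - [[-3,50,0],-8,1]
    - [[-2,45,0],-7.2,1]
    - [[0,20,0],-2,1]

```text
clock: 9.2
eef_pos: [469.8, 93.8, 245.5]
eef_rot: [-3.141, -0.001, 0.361]
wrist_force: [1.1, -0.7, -2.4]
finger_gap: 10.1
finger_force: 30.0
```

Emit:
send_rows:
  series:
    - [[0,15,0],0,1]
    - [[0,0,0],0,1]

```text
clock: 9.4
eef_pos: [470.3, 107.2, 245.4]
eef_rot: [-3.141, -0.0, 0.366]
wrist_force: [0.3, -0.2, -2.2]
finger_gap: 9.8
finger_force: 30.0
```

```bash
python3 - <<'E'
from h import *
print(read_state()["eef_pos"],read_state()["eef_rot"],read_state()["joints"].round(2),read_state()["finger_gap"])
for n in ("wrist","scene","side"):
    c=camera(n); cv2.imwrite(f"pics/{n}4.png",c["color"]); print(n)
    spots(["clamp_hole","clamp_jaw","knob_top","clamp","bar_eye","bar_foot","bar_fin"],c,1)
E
```

```text
[470.26014495 107.22920841 245.35074889] [-3.14149846e+00 -1.79544165e-04  3.65853343e-01] [0.15 0.21 1.78 0.   1.16 1.35] 9.754907924653624
wrist
clamp_hole 0.76 [599. 166.  28.] [308, 27]
clamp_jaw 0.73 [584. 162.  44.] [306, 44]
clamp 0.58 [594. 162.   1.] [311, 43]
bar_eye 0.87 [539. 135. 131.] [317, 114]
bar_foot 0.81 [423.  88. 126.] [321, 305]
bar_fin 0.9 [462. 103. 165.] [321, 276]
scene
clamp_hole 0.95 [598. 165.  27.] [292, 190]
clamp_jaw 0.82 [585. 159.  49.] [289, 185]
knob_top 0.65 [607. 164. 109.] [294, 162]
clamp 0.85 [601. 159.  -2.] [295, 200]
bar_eye 0.62 [549. 131. 131.] [285, 165]
bar_foot 0.76 [422.  87. 132.] [254, 184]
bar_fin 0.91 [468. 108. 163.] [264, 164]
side
clamp_hole 0.85 [596. 160.  32.] [308, 182]
clamp_jaw 0.59 [583. 163.  47.] [305, 178]
knob_top 0.66 [594. 166. 111.] [307, 162]
clamp 0.97 [598. 161.  -1.] [309, 189]
bar_eye 0.8 [541. 132. 129.] [295, 165]
bar_foot 0.69 [419.  88. 135.] [261, 178]
bar_fin 0.96 [469. 108. 169.] [275, 163]
```

View pics/wrist4.png

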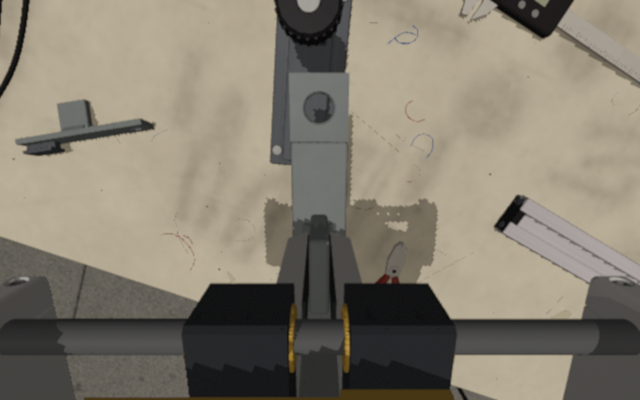

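View: bar held level, eye (319,107), clamp base's left edge (271,162)-(283,20), knob (309,8).

```bash
python3 - <<'E'
from h import *
c=camera("wrist"); g=cv2.cvtColor(c["color"],cv2.COLOR_BGR2GRAY).astype(float)
g=cv2.GaussianBlur(g,(3,3),0)
def edge(rows,lo,hi):
    return np.array([(lo+.5+np.argmax(np.abs(np.diff(g[v,lo:hi]))),v) for v in rows])
def line(E,z):
    P=np.array([ray(u,v,c,z) for u,v in E])[:,:2]
    vx,vy,x,y=cv2.fitLine(P.astype(np.float32),cv2.DIST_HUBER,0,.01,.01).ravel()
    s=np.sign(vx); return s*vx,s*vy,x,y
L=line(edge(range(45,155,4),262,284),4); print("base left",L,np.degrees(np.arctan2(L[1],L[0])))
n=np.array([L[1],-L[0]]) # toward right side
P=np.array(L[2:])+32*n; t=(598-P[0])/L[0]; print("axis at x=598: y=",P[1]+t*L[1])
zb=139
for nm,a in(("barL",(280,300)),("barR",(340,360))):
    B=line(edge(range(80,200,4),*a),zb); print(nm,B,np.degrees(np.arctan2(B[1],B[0])))
print("eye",ray(319,107,c,zb), "corner",ray(271,162,c,4),"knob",ray(309,6,c,107))
E
```

```text
base left (np.float32(0.9604908), np.float32(0.27831155), np.float32(534.7327), np.float32(178.09926)) 16.15946
axis at x=598: y= 163.11528
barL (np.float32(0.93553793), np.float32(0.3532263), np.float32(522.30194), np.float32(143.06526)) 20.684778
barR (np.float32(0.9154559), np.float32(0.40241832), np.float32(538.06396), np.float32(113.90202)) 23.729448
eye [542.75566851 133.59974272 139.        ] corner [480.43163805 159.2206744    4.        ] knob [594.31499714 159.44111113 107.        ]
```

Emit:
send_rows:
  series:
    - [[4.5,18,0],-3.7,1]
    - [[0,0,-30],0,1]
    - [[0,0,-40],0,1]
    - [[0,0,-20],0,1]
    - [[0,0,0],0,1]

```text
clock: 11.15
eef_pos: [473.9, 123.6, 152.9]
eef_rot: [-3.141, 0.005, 0.299]
wrist_force: [0.5, 0.2, -1.5]
finger_gap: 9.8
finger_force: 30.0
```

```bash
python3 - <<'E'
from h import *
s=read_state();print(s["eef_pos"],s["eef_rot"],s["finger_gap"])
for n in ("wrist","scene","side"):
    c=camera(n); cv2.imwrite(f"pics/{n}5.png",c["color"]); print(n)
    spots(["clamp_hole","clamp_jaw","knob_top","bar_eye","bar_foot"],c,1)
a=[cv2.resize(cv2.imread("pics/scene5.png")[140:230,230:330],(400,360),interpolation=3),cv2.resize(cv2.imread("pics/wrist5.png")[0:360,120:520],(400,360))]
cv2.imwrite("pics/c5.png",np.hstack(a))
E
```

```text
[473.92569415 123.62343375 152.92897764] [-3.14103126  0.00479933  0.29897506] 9.80956725871973
wrist
clamp_hole 0.43 [471. 126.  37.] [314, 238]
clamp_jaw 0.75 [582. 162.  47.] [311, 30]
bar_eye 0.69 [545. 147.  40.] [316, 111]
bar_foot 0.75 [423. 107.  33.] [321, 307]
scene
clamp_hole 0.83 [598. 163.  22.] [293, 192]
clamp_jaw 0.72 [586. 159.  48.] [290, 186]
knob_top 0.64 [607. 161. 110.] [295, 163]
bar_eye 0.89 [557. 151.  40.] [284, 192]
bar_foot 0.89 [423. 112.  40.] [250, 214]
side
clamp_hole 0.69 [596. 159.  32.] [308, 182]
clamp_jaw 0.64 [582. 160.  46.] [305, 179]
bar_eye 0.97 [547. 149.  41.] [296, 184]
bar_foot 0.59 [422. 107.  41.] [263, 198]
```

View pics/c5.png

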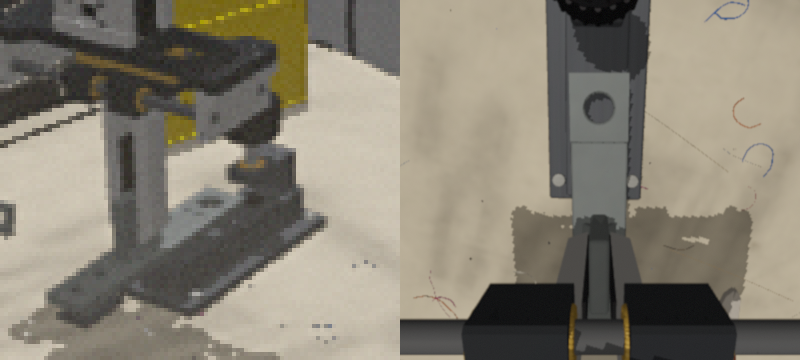

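Bar lines up with the clamp, about 1.4 mm to one side; slide in low over the ledge.

Emit:
send_rows:
  series:
    - [[-0.5,1.4,-4],0,1]
    - [[7,2.2,0],0,1]
    - [[7,2.2,0],0,1]
    - [[7,2.2,0],0,1]
    - [[7,2.2,0],0,1]
    - [[7,2.2,0],0,1]
    - [[7,2.2,0],0,1]
    - [[7,2.0,0],0,1]
    - [[0,0,0],0,1]

```text
clock: 12.95
eef_pos: [524.2, 140.6, 151.3]
eef_rot: [3.142, -0.0, 0.299]
wrist_force: [0.7, 0.4, -1.3]
finger_gap: 10.0
finger_force: 30.0
```

Emit:
send_rows:
  series:
    - [[-1.5,-0.2,-3],0,1]
    - [[0,0,-2],0,1]
    - [[0,0,-2],0,1]
    - [[0,0,0],0,1]

```text
clock: 13.35
eef_pos: [521.8, 140.2, 144.3]
eef_rot: [-3.142, 0.0, 0.299]
wrist_force: [-0.3, -0.2, -1.9]
finger_gap: 10.0
finger_force: 30.0
```

```bash
python3 - <<'E'
from h import *
s=read_state();print(s["eef_pos"],s["eef_rot"],s["wrist_force"])
for n in ("wrist","scene","side"):
    c=camera(n); cv2.imwrite(f"pics/{n}6.png",c["color"]); print(n)
    spots(["clamp_hole","clamp_jaw","knob_top","bar_foot"],c,1)
a=[cv2.resize(cv2.imread("pics/scene6.png")[140:230,230:330],(400,360),interpolation=3),cv2.resize(cv2.imread("pics/wrist6.png")[0:360,120:520],(400,360))]
cv2.imwrite("pics/c6.png",np.hstack(a))
E
```

```text
[521.81272263 140.1635666  144.2952382 ] [-3.14157216e+00  8.38665290e-05  2.98946019e-01] [-0.33917004 -0.15793442 -1.85308647]
wrist
knob_top 0.7 [599. 163. 107.] [323, 94]
bar_foot 0.93 [471. 124.  28.] [320, 310]
scene
clamp_hole 0.94 [600. 165.  24.] [293, 191]
clamp_jaw 0.62 [589. 160.  47.] [291, 186]
knob_top 0.62 [603. 160. 105.] [294, 165]
bar_foot 0.7 [472. 127.  31.] [263, 209]
side
clamp_hole 0.84 [595. 161.  29.] [308, 182]
clamp_jaw 0.76 [587. 158.  48.] [306, 179]
knob_top 0.59 [593. 162. 115.] [307, 161]
bar_foot 0.84 [470. 124.  32.] [276, 195]
```

View pics/c6.png

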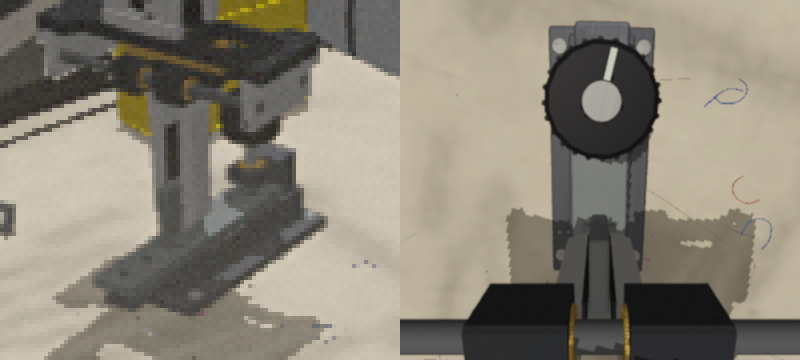

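Bar lies between ledge and jaw, knob centre at wrist px (321,99). Check axis position from knob and base.

```bash
python3 - <<'E'
from h import *
c=camera("wrist")
k=ray(321,99,c,107.4); s=read_state(); d=k[:2]-s["eef_pos"][:2]; y=s["eef_rot"][2]
print(k, "along",d@[np.cos(y),np.sin(y)],"lat",d@[-np.sin(y),np.cos(y)])
# knob circle refine
g=cv2.medianBlur(cv2.cvtColor(c["color"],cv2.COLOR_BGR2GRAY),3)
for r in regions_of("knob_top",c)[:2]:
    m=r["mask"].astype(np.uint8); print(r["confidence"],cv2.minEnclosingCircle(np.argwhere(m)[:,::-1].astype(np.float32)))
g2=cv2.HoughCircles(g[40:160,240:400],cv2.HOUGH_GRADIENT,1,50,param1=80,param2=20,minRadius=40,maxRadius=65);print(g2)
# bar far/near: front edges of base (z=8) 
for u,v in((267,27),(374,27),(275,270),(364,270)): print(ray(u,v,c,8).round(1))
E
```

```text
[597.58259154 163.15478334 107.4       ] along 79.03731435573383 lat -0.3157262025854817
0.86 ((320.1416931152344, 98.63996124267578), 62.75165939331055)
[[[78.5 59.5 55.5]]]
[630.6 205.9   8. ]
[649.2 145.7   8. ]
[480.7 160.4   8. ]
[499.3 100.    8. ]
```

Emit:
send_rows:
  series:
    - [[0,0,-0.7],0,1]
    - [[0,0,0],0,1]
    - [[0,0,0],0,-0.2]
    - [[0,0,0],0,-0.2]
    - [[0,0,0],0,-0.2]
    - [[0,0,0],0,-0.2]
    - [[0,0,0],0,-0.2]

```text
clock: 14.9
eef_pos: [522.0, 140.2, 143.6]
eef_rot: [-3.142, 0.0, 0.299]
wrist_force: [-0.4, -0.1, -0.2]
finger_gap: 46.6
finger_force: 0.0
```

Emit:
send_rows:
  series:
    - [[0,0,20],0,-0.2]
    - [[0,0,40],0,-0.28]
    - [[0,0,35],8,-0.28]
    - [[20,6,0],8.5,-0.28]
    - [[30,9,0],8.5,-0.28]
    - [[26,8,0],8.5,-0.28]
    - [[0,0,0],8.5,-0.28]
    - [[0,0,0],8.5,-0.28]
    - [[0,0,0],8.5,-0.28]
    - [[0,0,0],8.5,-0.28]
    - [[0,0,0],8.5,-0.28]
    - [[0,0,0],8.5,-0.28]

```text
clock: 16.1
eef_pos: [597.9, 163.2, 238.5]
eef_rot: [-3.141, 0.0, 1.78]
wrist_force: [-0.3, -0.3, 0.3]
finger_gap: 60.4
finger_force: 0.0
```

```bash
python3 - <<'E'
from h import *
s=read_state();print(s["eef_pos"],s["eef_rot"],s["joints"].round(2),s["finger_gap"])
for n in ("wrist","scene","side"):
    c=camera(n); cv2.imwrite(f"pics/{n}7.png",c["color"]); print(n)
    spots(["knob_top","bar_fin","bar_foot","clamp_hole"],c,1)
E
```

```text
[597.94409719 163.20716456 238.47507352] [-3.14142058e+00  2.21397382e-06  1.77991022e+00] [ 0.21  0.51  1.38 -0.    1.25 -0.  ] 60.42898824703649
wrist
knob_top 0.92 [598. 164. 108.] [320, 228]
bar_fin 0.71 [514. 137.  64.] [210, 220]
bar_foot 0.91 [473. 126.  25.] [177, 210]
clamp_hole 0.98 [601. 163.  30.] [323, 200]
scene
knob_top 0.68 [607. 161. 107.] [295, 163]
bar_fin 0.93 [523. 140.  63.] [275, 190]
bar_foot 0.79 [472. 126.  29.] [263, 209]
clamp_hole 0.87 [598. 166.  27.] [292, 190]
side
knob_top 0.65 [593. 165.  31.] [307, 181]
bar_fin 0.79 [525. 141.  65.] [290, 181]
bar_foot 0.67 [423. 362.  10.] [248, 166]
clamp_hole 0.73 [596. 161.  33.] [308, 181]
```

View pics/wrist7.png

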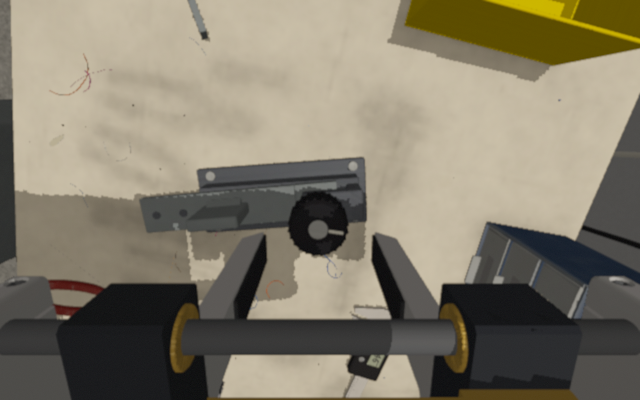

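Bar lies still on the ledge (fin (215,213), tail (160,213)), knob at (318,228) under the gripper. Wind the wrist back, then descend on the knob.

Emit:
send_rows:
  series:
    - [[0,0,0],8.5,-0.28]
    - [[0,0,0],8.5,-0.28]
    - [[0,0,0],8.5,-0.28]
    - [[0,0,0],8.5,-0.28]
    - [[0,0,0],8.5,-0.28]
    - [[0,0,0],8.5,-0.28]
    - [[0,0,0],8.5,-0.28]
    - [[0,0,-10],8.5,-0.28]
    - [[0,0,-20],8.5,-0.28]
    - [[0,0,-20],3.5,-0.28]
    - [[0,0,-10.5],0,-0.28]
    - [[0,0,0],0,-0.28]

```text
clock: 18.05
eef_pos: [597.6, 163.1, 176.8]
eef_rot: [-3.141, -0.002, -3.115]
wrist_force: [0.6, -0.8, -0.5]
finger_gap: 60.2
finger_force: 0.0
```

Emit:
send_rows:
  series:
    - [[0,0,0],0,1]
    - [[0,0,0],0,1]
    - [[0,0,0],0,1]
    - [[0,0,0],0,1]
    - [[0,0,0],0,1]
  squeeze: 25

```text
clock: 18.55
eef_pos: [598.3, 162.9, 179.0]
eef_rot: [-3.141, 0.001, -3.114]
wrist_force: [-0.3, -3.9, 6.1]
finger_gap: 39.5
finger_force: 25.0
```

Emit:
send_rows:
  series:
    - [[0,0,-0.9],-8,1]
    - [[0,0,-0.9],-8,1]
    - [[0,0,-0.9],-8,1]
    - [[0,0,-0.9],-8,1]
    - [[0,0,-0.9],-8,1]
    - [[0,0,0],0,1]

```text
clock: 19.15
eef_pos: [598.2, 162.5, 174.4]
eef_rot: [-3.141, 0.001, 2.466]
wrist_force: [-2.1, -7.6, 6.9]
finger_gap: 39.8
finger_force: 25.0
```

Emit:
send_rows:
  series:
    - [[-0.2,-0.4,-0.9],-8,1]
    - [[0,0,-0.9],-8,1]
    - [[0,0,-0.9],-8,1]
    - [[0,0,-0.9],-8,1]
    - [[0,0,-0.9],-8,1]
    - [[0,0,-0.9],-8,1]
    - [[0,0,0],0,1]

```text
clock: 19.85
eef_pos: [597.8, 162.1, 168.9]
eef_rot: [-3.141, 0.001, 1.628]
wrist_force: [-4.1, -6.5, 8.1]
finger_gap: 39.6
finger_force: 25.0
```

```bash
python3 - <<'E'
from h import *
s=read_state();print(s["wrist_force"],s["moment"],s["joints"].round(2))
for n in ("scene","side"):
    c=camera(n); spots(["knob_top","bar_fin","bar_foot"],c,1)
E
```

```text
[-4.10276397 -6.53856104  8.06624066] [-1.4478241   0.94542532 -0.09920646] [ 0.21  0.58  1.44 -0.    1.12  0.15]
knob_top 0.48 [606. 160.  98.] [295, 167]
bar_fin 0.68 [462. 345.   4.] [217, 190]
bar_foot 0.88 [474. 129.  30.] [263, 208]
knob_top 0.64 [598. 164. 103.] [308, 164]
bar_fin 0.64 [521. 142.  68.] [289, 180]
bar_foot 0.93 [471. 124.  32.] [277, 195]
```

Emit:
send_rows:
  series:
    - [[-0.2,-0.3,-0.9],-8,1]
    - [[0,0,-0.9],-8,1]
    - [[0,0,-0.9],-8,1]
    - [[0,0,-0.9],-8,1]
    - [[0,0,-0.9],-8,1]
    - [[0,0,-0.9],-8,1]
    - [[0,0,-0.9],-8,1]
    - [[0,0,0],0,1]

```text
clock: 21.05
eef_pos: [597.2, 162.2, 162.5]
eef_rot: [-3.141, 0.001, 0.651]
wrist_force: [-6.5, -4.9, 7.7]
finger_gap: 39.5
finger_force: 25.0
```

```bash
python3 - <<'E'
from h import *
s=read_state();print(s["wrist_force"],s["moment"],s["joints"].round(2))
E
```

```text
[-6.49007026 -4.94152272  7.72192264] [-1.01861598  1.47121698 -0.03822267] [ 0.21  0.59  1.45 -0.    1.11  1.13]
```

Emit:
send_rows:
  series:
    - [[0,0,-0.7],-6,1]
    - [[0,0,-0.7],-6,1]
    - [[0,0,0],0,1]

```text
clock: 21.35
eef_pos: [597.1, 162.3, 161.1]
eef_rot: [-3.141, 0.001, 0.443]
wrist_force: [-8.1, -3.3, 9.1]
finger_gap: 39.5
finger_force: 25.0
```

```bash
python3 - <<'E'
from h import *
s=read_state();print(s["wrist_force"],s["moment"],s["joints"].round(2))
E
```

```text
[-8.05397662 -3.29059028  9.12723734] [-0.84182703  1.58876481 -0.16194064] [ 0.21  0.59  1.45 -0.    1.1   1.33]
```

Emit:
send_rows:
  series:
    - [[0,0,-0.6],-5,1]
    - [[0,0,-0.4],-4,1]
    - [[0,0,0],0,1]

```text
clock: 21.65
eef_pos: [597.1, 162.4, 160.1]
eef_rot: [-3.142, 0.001, 0.287]
wrist_force: [-8.5, -2.7, 9.8]
finger_gap: 39.7
finger_force: 25.0
```

```bash
python3 - <<'E'
from h import *
s=read_state();print(s["wrist_force"],s["moment"],s["joints"].round(2))
E
```

```text
[-8.48385074 -2.73047346  9.84034076] [-0.7707506   1.60172682 -0.06671177] [ 0.21  0.59  1.45 -0.    1.1   1.49]
```

Emit:
send_rows:
  series:
    - [[0,0,-0.5],-4,1]
    - [[0,0,-0.4],-4,1]
    - [[0,0,0],0,1]

```text
clock: 21.95
eef_pos: [597.3, 162.5, 159.5]
eef_rot: [3.141, 0.001, 0.149]
wrist_force: [-6.4, -2.7, 9.8]
finger_gap: 39.7
finger_force: 25.0
```

```bash
python3 - <<'E'
from h import *
s=read_state();print(s["wrist_force"],s["moment"],s["eef_pos"][2])
E
```

```text
[-6.37001414 -2.70791399  9.76219226] [-0.67341162  1.47144848  0.43210361] 159.46410257817715
```

Emit:
send_rows:
  series:
    - [[0,0,-0.4],-4,1]
    - [[0,0,-0.4],-4,1]
    - [[0,0,0],0,1]

```text
clock: 22.25
eef_pos: [598.1, 162.6, 159.4]
eef_rot: [-3.141, -0.003, 0.009]
wrist_force: [-0.8, -1.4, 10.2]
finger_gap: 39.0
finger_force: 25.0
```

```bash
python3 - <<'E'
from h import *
s=read_state();print(s["wrist_force"],s["moment"],s["eef_pos"][2])
for n in ("scene","side"):
    c=camera(n); spots(["knob_top","bar_fin","bar_foot"],c,1)
E
```

```text
[-0.78783152 -1.40221136 10.22754285] [-0.44697947  0.30875806  0.47007043] 159.35724095778875
knob_top 0.46 [605. 158.  88.] [295, 170]
bar_fin 0.78 [460. 347.   5.] [215, 190]
bar_foot 0.94 [470. 126.  30.] [263, 209]
knob_top 0.39 [594. 163.  95.] [307, 166]
bar_fin 0.91 [523. 145.  67.] [289, 180]
bar_foot 0.71 [470. 127.  28.] [276, 195]
```

Moment rose to 0.47 N m and the sink matches: end stop. Release and check.

Emit:
send_rows:
  series:
    - [[0,0,0],0,-0.28]
    - [[0,0,0],0,-0.28]
    - [[0,0,0],0,-0.28]
    - [[0,0,0],0,-0.28]
    - [[0,0,30],0,-0.28]
    - [[0,0,50],0,-0.28]
    - [[0,0,50],0,-0.28]
    - [[0,0,0],0,-0.28]

```text
clock: 23.45
eef_pos: [598.8, 162.8, 295.2]
eef_rot: [-3.139, -0.011, 0.011]
wrist_force: [0.8, 0.2, 0.8]
finger_gap: 60.3
finger_force: 0.0
```

```bash
python3 - <<'E'
from h import *
s=read_state();print(s["eef_pos"],s["wrist_force"],s["finger_gap"])
for n in ("wrist","scene","side"):
    c=camera(n); cv2.imwrite(f"pics/{n}8.png",c["color"]); spots(["knob_top","bar_fin","bar_foot","clamp_hole"],c,1)
a=[cv2.resize(cv2.imread("pics/scene8.png")[140:230,230:330],(400,360),interpolation=3),cv2.resize(cv2.imread("pics/wrist8.png")[40:400,120:520],(400,360))]
cv2.imwrite("pics/c8.png",np.hstack(a))
E
```

```text
[598.77707137 162.82245569 295.21047509] [0.80901659 0.17954754 0.83580499] 60.327100547588444
knob_top 0.77 [598. 159.  91.] [324, 203]
bar_fin 0.59 [516. 136.  64.] [344, 275]
bar_foot 0.69 [474. 125.  30.] [351, 295]
knob_top 0.74 [609. 162.  92.] [296, 168]
bar_fin 0.68 [520. 138.  60.] [275, 191]
bar_foot 0.93 [474. 126.  32.] [264, 208]
clamp_hole 0.77 [601. 164.  27.] [293, 190]
knob_top 0.45 [597. 161.  95.] [308, 166]
bar_fin 0.89 [521. 141.  70.] [289, 180]
bar_foot 0.64 [471. 125.  30.] [276, 195]
clamp_hole 0.64 [594. 163.  33.] [308, 181]
```

View pics/c8.png

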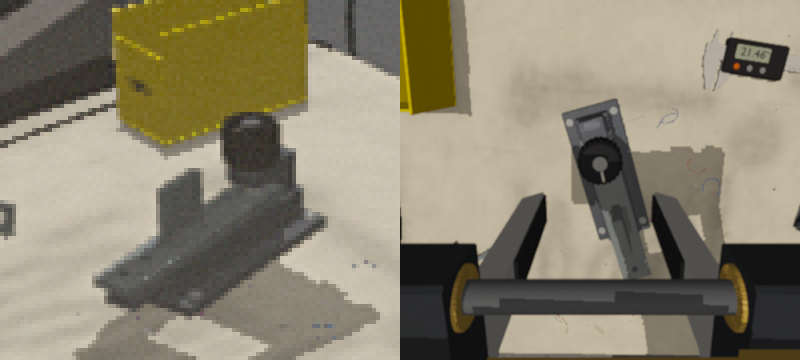

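The bar lies flat on the ledge under the jaw. The knob is seated low over the jaw, and its mark shows about 2.94 rad of turn.

```bash
python3 -c "from cell import sign_off; print(sign_off())"
```

```text
the job is handed in; nothing more can be done
None
```

The larger stop bar is on the clamp's ledge with its eye under the jaw, the thumbscrew is turned down to its end stop, and the job is handed in at about 23.6 s; I didn't touch the caliper, cutters or oil bottle.

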